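# Load a round soap log into the wire slicer

### The job

Take the yellow soap log from the curing rack and lay it in the slicer's V-bed a little short of the end stop, then slide it along the V until it sits on both flanks and bears firmly against the stop, pushing by feel because the soap dents easily. Then bring the hold-down arm over so that its pad rests on the log, with the log still home against the stop, and leave everything else where it is.

Things in the scene. Friction and masses are not known exactly. Their poses are not given: they have to be found in the camera images.
- soap_log: The yellow soap log: a smooth cylinder, 50 mm diameter, 150 mm long, 0.24 to 0.38 kg; it dents if pressed on the slicer with over 25 N in all. Origin at its centre, its own y axis along its length. It starts on the wooden curing rack, in either of two places, centre 45.5 mm above the table; the dowels under it reach up to 19.5 mm below its centre. It may stick and slip in the V: 2 to 5 N
- cutter: The fixed wire slicer for round logs: white plastic base 215 x 310 mm, its top 18 mm above the table. Origin on the table under the V. Its y axis runs along the V and points to the end stop; its x axis points to the side with the hold-down and the steel wire bow; z up. The bow (at y = +57 mm, latched open, leaning back over x = 90 to 350 mm, up to 220 mm high) stays as it is
- v_axis (a point): Point on the axis of a seated log, 75 mm above the slicer's origin; axes as the slicer's. The V-bed's two blue flanks (cutter_c0 on the -x side, cutter_c1 on the +x side; 90 degrees, 52 mm wide overall) run from y = -125 to +74 mm, open at both ends. They rise only to 13 mm below this axis, so fingers have room beside the log (hold-down post 89 mm off the axis) and behind its end
- stop_bar (a point): Middle of the top of the ruled bar that carries the end stop, at slicer y = 122.5 mm, 30 mm above the table. The stop (aluminium plate stop_c0, 44 x 44 x 11 mm, centred on the V's axis; brass thumb screw) is clamped rigidly on the bar at an unmeasured setting: its face, square to the V, stands anywhere from 78 to 98 mm from v_axis along y. Find it by eye or by feel
- hold_down (a joint): Hinge angle of the hold-down arm, rad: 0 when its pad rests on a seated log, 1.57 upright, at the start swung back to 1.65 to 1.8 (end of travel 1.85), away from the V. The arm is a steel bar 16 mm wide and 10 mm thick, 128 mm long from the hinge, then a red ball. It stays put near upright; brought below about 1.2 rad it sinks slowly by its own weight. Under 3 N at the ball moves it
- hold_down_pivot (a point): Point on the hold-down's hinge axis, at slicer x = 100, y = -20 mm, 112 mm above the table. The hinge axis is the slicer's y axis
- hold_down_grip (a point): Centre of the red ball (26 mm) at the free end of the hold-down arm, 137 mm from the hinge axis
- hold_down_pad (a point): Centre of the underside of the black rubber pad under the hold-down arm, 22 mm across, 100 mm from the hinge axis; it comes down on top of the log
- lavender_log: Bystander: a purple soap log of the same size lying in the rack's other place, 110 mm from the yellow one, axes parallel. Leave it alone
- spray_bottle: Bystander: white bottle, 52 mm diameter, 150 mm tall, standing; origin at the centre of its underside. Leave it alone
- soap_slice: Bystander: yellow round slice, 50 mm diameter, 26 mm thick, lying flat; origin at the centre of its underside. Leave it alone
Things that resemble listed ones, but are neither listed nor needed, are in the scene too. Of the things that look like the soap_log, the middle-sized one is meant.

How it is judged (in metres and radians):
On the way, in this order (a step that is already met when the one before it is completed fails the run):
1. the log lies on both flanks of the V, along it, with at least 4 mm between its end and the stop (contact force between soap_log and cutter_c0 above 0.3 N and contact force between soap_log and cutter_c1 above 0.3 N and angle between the y axis of soap_log and the y axis of cutter, either way round below 0.04 rad and distance between soap_log and stop_c0 between 0.0845 and 0.16 m), for 0.2 s.
2. the log, on both flanks, bears against the stop with more than 1.5 N for 0.1 s (contact force between soap_log and cutter_c0 above 0.3 N and contact force between soap_log and cutter_c1 above 0.3 N and angle between the y axis of soap_log and the y axis of cutter, either way round below 0.04 rad and contact force between soap_log and stop_c0 above 1.5 N and distance between soap_log and stop_c0 below 0.0825 m), for 0.1 s.
At the end, for the whole second after the job is handed in: The log lies at rest on both flanks, along the V (within 0.04 rad), its end within 2 mm of the stop; the hold-down pad rests on the log with its weight (more than 0.4 N, hinge within 0.06 rad of zero) (contact force between soap_log and cutter_c0 above 0.3 N and contact force between soap_log and cutter_c1 above 0.3 N and angle between the y axis of soap_log and the y axis of cutter, either way round below 0.04 rad and distance between soap_log and stop_c0 below 0.0825 m and contact force between soap_log and hold_down above 0.4 N and value of joint hold_down between -0.06 and 0.06 rad and linear speed of soap_log below 0.01 m/s); the robot touches nothing.
It fails at once if the soap log is pressed against any part of the slicer with more than 25 N in all (dented) (contact force between soap_log and cutter above 25 N).
It fails at once if the purple log is moved more than 15 mm (distance of lavender_log from where it was at the start of the episode above 0.015 m).
It fails at once if the spray bottle is moved more than 20 mm or tipped (distance of spray_bottle from where it was at the start of the episode above 0.02 m or angle between spray_bottle's own z axis and vertical above 0.3 rad).
It fails at once if the soap slice is moved more than 20 mm (distance of soap_slice from where it was at the start of the episode above 0.02 m).
It also fails if it takes over 67 s, if anything falls off the work surface, if the arm or the gripper's body presses on something with over 40 N, if the wrist force passes 120 N, or if a joint passes its speed limit or range.

### The arm

A 6-joint arm with a two-finger parallel gripper is mounted at the origin on the work surface. World frame = base frame: x ahead of the robot, y to its left, z up, the work surface at z = 0. Lengths are in m, angles in degrees, forces in N, time in s.
With the tool pointing down it reaches from about 0.35 to 0.875 m from the base axis. Payload 4.2 kg.
Tool frame: the origin (TCP) lies at the very end of the fingers, on their centre line; the grasp point (between the pads) lies 19 mm behind it (r.grip_point_offset is the distance from the TCP to the grasp point, in m); z points along the fingers, y is the line along which they close (so a half turn about z gives the same grasp; the last joint's range is limited). The gripper opens to 87 mm and grips with 3 to 60 N. Pads are 19 mm wide; open, the fingers measure 117 mm over their backs; the gripper's body (75 mm by 190 mm) begins 51 mm behind the grasp point.
Start: joints at [-56.86, 22.042, 0.453, 0, -68.411, -14.817], TCP at [0.197, -0.593, 0.223] pointing down, gripper open.
Joint ranges: [-179.83, 179.83], [-69.29, 118.12], [-61.27, 80.66], [-181.25, 117.63], [-171.15, -9.14], [-177.46, 177.46]. Speed limits (degrees/s): [159.86, 159.86, 180, 180, 180, 180].

### API

Orientations are given as a 3x3 rotation matrix whose columns are the frame's x, y, z axes.
In Python, from station import r, cams gives the robot as it stands. The module is installed in compiled form; this text tells all that it offers.
- The arm moves only by the shell command python3 -m handwheel 'ROWS'. ROWS is JSON, a list that holds one entry, the list of rows, each a list of 7 numbers: the turn, a rotation vector about the tool's x, y, z in units of 6 degrees (1.0 is 6 degrees), then the shift along the tool's x, y, z in m, then the finger opening in m, from 0 to 0.087. In form: [[[ax, ay, az, x, y, z, jaw], ...]]. A call has 1 to 12 rows; each row shifts and turns the commanded pose from where the row before left it, along the tool's axes as they then stand; what a row does not reach is not made up. A row lasts 1/10 s, in which the tool goes at most 50 mm and 8.59 degrees, less where a joint would pass 70% of its speed; a pose out of reach is approached as far as the arm can. A call with a gripper value outside its range is refused whole. The fingers move at their own pace and stop on an object; the grip force is fixed at half the most. Time passes only in rows, so rows that do not move let the fingers close. It gives the time, the measured TCP pose, the force, the opening and the grip force at its end, in the units of the state.
- r.sense(): the state, without advancing time (a new reading comes with each control period).
- cams.capture(name): name is "scene" or "side" or "wrist"; returns the picture (480x640x3 uint8, red, green, blue); there is no depth.
- cams.get_calibration(name): a dict with "camera_matrix" (3x3 intrinsics, pixels), "k1" (the pictures are not rectified: a ray, as slopes to the right and down, at radius r is drawn at 1 + k1 r^2 times it, then the intrinsics apply), "rvec" (rotation vector, rad) and "tvec" (3), from world to camera coordinates, as OpenCV has them; the wrist camera has in their place "T_tool_cam" (4x4, takes a point from camera to tool coordinates, whose origin is the TCP and whose axes are the flange's). Camera axes: x right, y down, z forward; pixel columns grow to the right and rows downward; lengths in m; the calibration is good to about 2 mm. A picture is of the moment at which its call begins: read the wrist's pose just before it. get_calibration takes no time and is no camera call.
- r.finish_job(): hands the job in; it is judged then, once.
The state is a dict: "time_s": time; "joints": joint angles; "joint_velocities": joint speeds; "effort": joint torques, N m; "tcp_pos": TCP position; "ee_rot": TCP orientation; "wrist_force": force on the tool from outside, world axes, zero at the start; "moment": the same for the moment, N m; "gripper_width": opening from 0.0 (shut) to 1.0 (fully open); "gripper_force": force on a finger pad.
Only numpy, scipy, OpenCV 4.12 (cv2) and the standard library are available. Lean on these libraries where they do the work, as an engineer would, in place of code of your own. Each camera call takes 0.05 s, during which the arm holds its last target. There are 200 camera calls.

## Working session

There is one attempt and no reset: what is moved stays moved. The work goes in short steps, Python scripts to look and compute and a shell command to move; the robot and the scene stay as the last step left them, time stands still between calls to the robot, and variables do not carry over. Pictures are saved under pics/ and viewed, at most 10 in all, crops included, and the job is handed in when it is done.

```bash
mkdir -p pics
cat > h.py <<'E'
import numpy as np, cv2
from station import r, cams
def cal(n):
    c=cams.get_calibration(n); K=np.array(c["camera_matrix"],float); k1=float(c["k1"])
    if "rvec" in c:
        R=cv2.Rodrigues(np.array(c["rvec"],float))[0]; t=np.array(c["tvec"],float).ravel()
    else:
        s=r.sense(); T=np.array(c["T_tool_cam"],float); Rt=np.array(s["ee_rot"]); p=np.array(s["tcp_pos"])
        Rc=Rt@T[:3,:3]; o=p+Rt@T[:3,3]; R=Rc.T; t=-R@o
    return K,np.array([k1,0,0,0,0.]),R,t
def proj(P,c):
    K,D,R,t=c; return cv2.projectPoints(np.array(P,float).reshape(-1,1,3),cv2.Rodrigues(R)[0],t,K,D)[0].reshape(-1,2)
def ray(uv,c):
    K,D,R,t=c; n=cv2.undistortPoints(np.array(uv,float).reshape(-1,1,2),K,D).reshape(-1,2)
    d=np.c_[n,np.ones(len(n))]@R; return -R.T@t,d
def onz(uv,z,c):
    o,d=ray(uv,c); return o+d*((z-o[2])/d[:,2])[:,None]
def tri(uv1,c1,uv2,c2):
    o1,d1=ray([uv1],c1);o2,d2=ray([uv2],c2);d1=d1[0];d2=d2[0]
    s=np.linalg.lstsq(np.c_[d1,-d2],o2-o1,rcond=None)[0]; a=o1+s[0]*d1;b=o2+s[1]*d2
    return (a+b)/2,np.linalg.norm(a-b)
def snap(n,f):
    im=cams.capture(n); cv2.imwrite("pics/"+f,im[:,:,::-1]); return im
E
python3 - <<'E'
from h import *
for n in("scene","side"):
    snap(n,n+"0.png"); c=cal(n); print(n,(-c[2].T@c[3]).round(3),c[2][2].round(2),c[0][0,0])
c=cams.get_calibration("wrist");print(np.array(c["T_tool_cam"]).round(3)); print(r.sense())
E
```

```text
scene [ 1.164 -0.683  0.896] [-0.53  0.52 -0.67] 459.33241345209484
side [0.497 0.886 0.767] [ 0.05 -0.82 -0.58] 490.0632113269133
[[-0.    -0.967 -0.256  0.071]
 [ 1.    -0.    -0.     0.001]
 [ 0.    -0.256  0.967 -0.163]
 [ 0.     0.     0.     1.   ]]
{'time_s': 0.1, 'joints': array([-5.68609642e+01,  2.20862675e+01,  3.86725330e-01, -2.58236942e-02,
       -6.84099701e+01, -1.48182641e+01]), 'joint_velocities': array([ 0.02538667, -0.12210412,  0.13417284,  0.0876156 ,  0.07566826,
       -0.03486586]), 'effort': array([-3.82950902e-04, -3.91689599e+01,  1.87935573e+01,  4.23186377e+00,
        1.35099542e-02, -7.23962876e-05]), 'tcp_pos': array([ 0.19632617, -0.59279464,  0.22156256]), 'ee_rot': array([[-9.49363796e-01, -3.14178135e-01, -6.93942109e-04],
       [-3.14178890e-01,  9.49362037e-01,  1.82953567e-03],
       [ 8.40021892e-05,  1.95491689e-03, -9.99998086e-01]]), 'wrist_force': array([-0.11035093,  0.03398431, -0.009383  ]), 'moment': array([-2.03111190e-05,  4.59578575e-02, -5.94020141e-02]), 'gripper_force': 0.0, 'gripper_width': 1.00042472683775}
```

View pics/scene0.png

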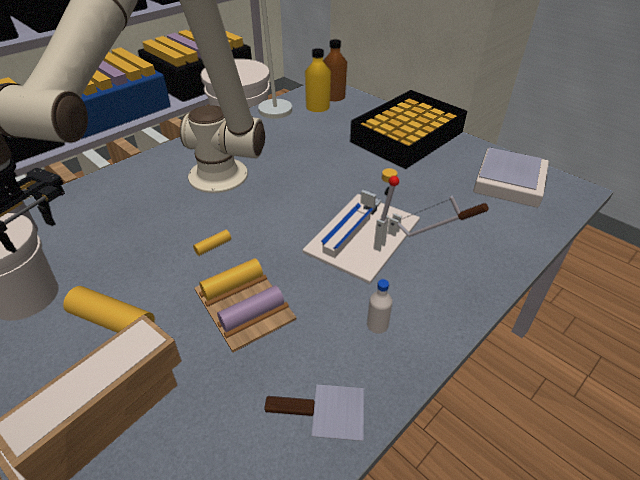

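View pics/side0.png

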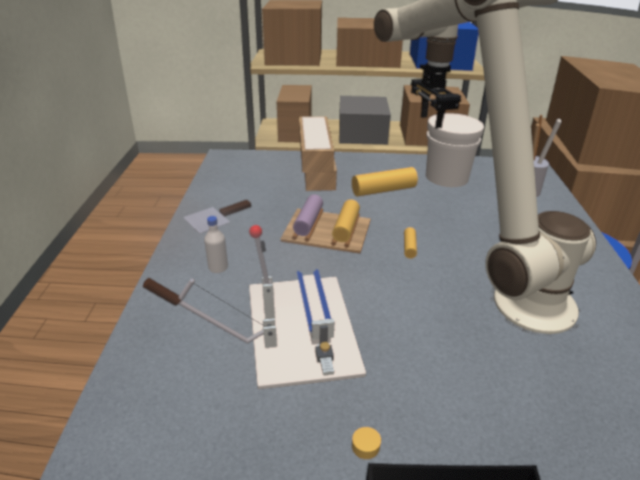

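The pictures show three yellow logs: a large one on the table at scene (108,310), a small one at (212,242), and the middle-sized one on the rack at (232,279), which is the one I want. In the side view it is at (347,220). The V's blue flanks run along scene (345,228), with the stop at (368,199). The red ball is at scene (394,181) and side (256,231).

```bash
cat > m.py <<'E'
from h import *
def blob(hsv,lo,hi,seed):
    m=cv2.inRange(hsv,np.array(lo),np.array(hi)); n,l,st,ce=cv2.connectedComponentsWithStats(m)
    ids=[i for i in range(1,n) if st[i,4]>12]
    i=min(ids,key=lambda i:np.hypot(*(ce[i]-seed))); return (l==i).astype(np.uint8)
def ends(m):
    c=max(cv2.findContours(m,0,1)[0],key=len)
    b=cv2.boxPoints(cv2.minAreaRect(c)); e=[b[1]-b[0],b[2]-b[1]]
    if np.linalg.norm(e[0])>np.linalg.norm(e[1]): return (b[1]+b[2])/2,(b[3]+b[0])/2,b
    return (b[0]+b[1])/2,(b[2]+b[3])/2,b
E
python3 - <<'E'
from m import *
S={}
for n,seed,lav,ball in(("scene",(232,279),(250,308),(394,181)),("side",(347,220),(309,215),(256,231))):
    im=cv2.imread(f"pics/{n}0.png"); hsv=cv2.cvtColor(im,cv2.COLOR_BGR2HSV); c=cal(n)
    print(n,"hsv seed",hsv[seed[1],seed[0]],hsv[lav[1],lav[0]],hsv[ball[1],ball[0]])
    m=blob(hsv,(16,120,60),(30,255,255),seed); a,b,_=ends(m)
    ce=cv2.moments(m,True); cc=(ce["m10"]/ce["m00"],ce["m01"]/ce["m00"])
    rb=blob(hsv,(0,170,60),(6,255,255),ball); q=cv2.moments(rb,True); rc=(q["m10"]/q["m00"],q["m01"]/q["m00"])
    print(" log",a,b,cc,onz([a,b,cc],.0455,c).round(3).tolist(),"ball",rc)
    S[n]=(cc,rc,c,a,b)
    m=cv2.inRange(hsv,np.array((105,150,60)),np.array((125,255,255))); k,l,st,ce=cv2.connectedComponentsWithStats(m)
    for i in range(1,k):
        if st[i,4]>60 and 290<ce[i][0]<400 and 180<ce[i][1]<350:
            p=np.argwhere(l==i)[:,::-1]; e=ends((l==i).astype(np.uint8)); print(" blue",st[i],e[2].round(1).tolist(),onz(e[2],.062,c).round(3)[:,:2].tolist())
a,b=S["scene"],S["side"]
print("log tri",tri(a[0],a[2],b[0],b[2]),"ball",tri(a[1],a[2],b[1],b[2]))
ims=cv2.imread("pics/scene0.png")[225:345,180:310]; im2=cv2.imread("pics/side0.png")[210:390,230:370]
cv2.imwrite("pics/crop1.png",np.hstack([cv2.resize(ims,(390,360),interpolation=cv2.INTER_CUBIC),cv2.resize(im2,(280,360),interpolation=cv2.INTER_CUBIC)]))
E
```

```text
scene hsv seed [ 20 177 189] [149  45 141] [  0 203 172]
 log [260.69827 266.6293 ] [201.19827 292.1293 ] (230.57199055861525, 279.00157356412274) [[0.475, -0.2, 0.045], [0.439, -0.358, 0.045], [0.455, -0.281, 0.045]] ball (393.6164383561644, 180.42465753424656)
 blue [322 204  38  40 199] [[321.0, 241.10000610351562], [357.8999938964844, 202.89999389648438], [360.6000061035156, 205.60000610351562], [323.79998779296875, 243.6999969482422]] [[0.529, -0.034], [0.489, 0.161], [0.503, 0.157], [0.541, -0.036]]
 blue [335 208  37  40 119] [[334.5, 246.60000610351562], [370.3999938964844, 207.5], [372.1000061035156, 209.0], [336.20001220703125, 248.10000610351562]] [[0.569, -0.024], [0.529, 0.171], [0.537, 0.169], [0.577, -0.025]]
 blue [378 279  11  12 104] [[378.0, 279.0], [388.0, 279.0], [388.0, 290.0], [378.0, 290.0]] [[0.725, -0.033], [0.742, -0.016], [0.764, -0.044], [0.747, -0.061]]
side hsv seed [ 20 148 220] [147  35 159] [  0 149 182]Traceback (most recent call last):
  File "<stdin>", line 8, in <module>
  File "m.py", line 5, in blob
    i=min(ids,key=lambda i:np.hypot(*(ce[i]-seed))); return (l==i).astype(np.uint8)
ValueError: min() iterable argument is empty
```

Run:
```python
from m import *
S={}
for n,seed,ball in(("scene",(232,279),(394,181)),("side",(347,220),(256,231))):
    im=cv2.imread(f"pics/{n}0.png"); hsv=cv2.cvtColor(im,cv2.COLOR_BGR2HSV); c=cal(n)
    m=blob(hsv,(16,100,60),(30,255,255),seed); a,b,_=ends(m)
    ce=cv2.moments(m,True); cc=(ce["m10"]/ce["m00"],ce["m01"]/ce["m00"])
    rb=blob(hsv,(0,110,60),(8,255,255),ball); q=cv2.moments(rb,True); rc=(q["m10"]/q["m00"],q["m01"]/q["m00"])
    print(n,"log",a,b,cc,onz([a,b,cc],.0455,c).round(3).tolist(),"ball",rc,q["m00"])
    S[n]=(cc,rc,c,a,b)
    m=cv2.inRange(hsv,np.array((105,110,50)),np.array((125,255,255))); k,l,st,ce=cv2.connectedComponentsWithStats(m)
    for i in range(1,k):
        if st[i,4]>60 and 290<ce[i][0]<375 and 180<ce[i][1]<350:
            e=ends((l==i).astype(np.uint8)); print(" blue",st[i],e[2].round(1).tolist(),onz(e[2],.062,c).round(3)[:,:2].tolist())
a,b=S["scene"],S["side"]
print("log tri",tri(a[0],a[2],b[0],b[2]),"ball",tri(a[1],a[2],b[1],b[2]))
ims=cv2.imread("pics/scene0.png")[225:345,180:310]; im2=cv2.imread("pics/side0.png")[210:390,230:370]
cv2.imwrite("pics/crop1.png",np.hstack([cv2.resize(ims,(390,360),interpolation=cv2.INTER_CUBIC),cv2.resize(im2,(280,360),interpolation=cv2.INTER_CUBIC)]))
```

```text
scene log [260.6983  266.62933] [200.35349 292.4914 ] (230.39953271028037, 279.04906542056074) [[0.475, -0.2, 0.046], [0.439, -0.36, 0.045], [0.455, -0.282, 0.046]] ball (393.6164383561644, 180.42465753424656) 73.0
 blue [322 203  38  41 220] [[321.0, 241.10000610351562], [357.6000061035156, 202.6999969482422], [360.6000061035156, 205.5], [324.0, 243.89999389648438]] [[0.529, -0.034], [0.487, 0.162], [0.503, 0.158], [0.542, -0.037]]
 blue [334 208  39  41 139] [[333.5, 247.5], [370.79998779296875, 206.89999389648438], [372.6000061035156, 208.60000610351562], [335.3999938964844, 249.1999969482422]] [[0.57, -0.029], [0.528, 0.174], [0.537, 0.171], [0.578, -0.03]]
side log [352.42096 199.79735] [337.68823 241.89088] (345.18872870249015, 221.73525557011794) [[0.434, -0.395, 0.045], [0.477, -0.17, 0.045], [0.457, -0.271, 0.046]] ball (255.2439024390244, 230.109756097561) 82.0
 blue [315 271  14  47 147] [[314.3999938964844, 271.3999938964844], [317.3999938964844, 270.6000061035156], [328.8999938964844, 316.79998779296875], [325.8999938964844, 317.5]] [[0.531, -0.021], [0.524, -0.024], [0.494, 0.132], [0.5, 0.135]]
 blue [298 273  13  56 122] [[297.6000061035156, 273.1000061035156], [300.0, 272.6000061035156], [312.20001220703125, 327.5], [309.79998779296875, 328.0]] [[0.57, -0.012], [0.565, -0.015], [0.527, 0.166], [0.532, 0.167]]
log tri (array([ 0.45446551, -0.27986725,  0.04149467]), np.float64(0.005024383322560802)) ball (array([0.64282322, 0.0984577 , 0.250342  ]), np.float64(0.0018176923978439562))
```

View pics/crop1.png

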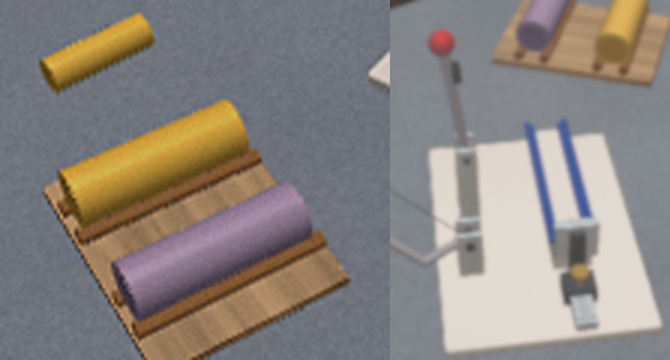

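The crop confirms the choice: the yellow rack log lies beside the purple one, about 0.457, -0.28, yaw about 13 degrees. I place the slicer's origin near (0.528, 0.093), turned about 11.5 degrees. The triangulated ball position and height agree with that. I'll move to hover over the log.

```bash
python3 -m handwheel '[[[0,0,0,-0.038,0.024,0,0.087],[0,0,0,-0.038,0.024,0,0.087],[0,0,0,-0.038,0.024,0,0.087],[0,0,0,-0.038,0.024,0,0.087],[0,0,0,-0.038,0.024,0,0.087],[0,0,0,-0.038,0.024,0,0.087],[0,0,0,-0.038,0.024,0,0.087],[0,0,0,-0.038,0.024,0,0.087],[0,0,0,-0.038,0.024,0,0.087],[0,0,-1.4,0,0,0,0.087],[0,0,-1.4,0,0,0,0.087],[0,0,-1.4,0,0,0,0.087]]]'
python3 -m handwheel '[[[0,0,-1.4,0,0,0,0.087],[0,0,-1.4,0,0,0,0.087],[0,0,-1.4,0,0,0,0.087],[0,0,-1.4,0,0,0,0.087],[0,0,0,0,0,0,0.087],[0,0,0,0,0,0,0.087],[0,0,0,0,0,0,0.087]]]'
cat > logm.py <<'E'
from m import *
import sys
def logfit(seedw,z,f):
    im=snap("wrist",f); c=cal("wrist"); hsv=cv2.cvtColor(im,cv2.COLOR_RGB2HSV)
    m=cv2.inRange(hsv,np.array((16,100,50)),np.array((30,255,255))); s=proj([seedw],c)[0]
    mm=blob(hsv,(16,100,50),(30,255,255),s); ys,xs=np.nonzero(mm); print("px box",xs.min(),xs.max(),ys.min(),ys.max(),"seed",s)
    W=onz(np.c_[xs,ys],z,c)[:,:2].astype(np.float32); (cx,cy),(w,h),a=cv2.minAreaRect(W)
    ax=np.degrees(np.arctan2(*np.linalg.svd(W-W.mean(0),full_matrices=False)[2][0])); print("centre",cx,cy,"size",w,h,"rectang",a,"axis deg from y toward x",ax, "camera",-c[2].T@c[3])
E
python3 - <<'E'
from logm import *
logfit([.455,-.28,.0455],.0455,"w1.png"); print(r.sense()["tcp_pos"],r.sense()["ee_rot"].round(3).tolist(),r.sense()["joints"].round(1))
E
```

```text
time_s: 1.3
tcp_pos: [0.4533, -0.2799, 0.222]
ee_rot: [[-0.72, -0.694, -0.001], [-0.694, 0.72, 0.001], [0.0, 0.001, -1.0]]
wrist_force: [-0.3, -0.8, -0.7]
gripper_width: 0.999
gripper_force: 0.0
time_s: 2.0
tcp_pos: [0.4531, -0.2807, 0.2224]
ee_rot: [[-0.225, -0.974, -0.0], [-0.974, 0.225, 0.0], [-0.0, 0.0, -1.0]]
wrist_force: [1.2, -0.6, 0.2]
gripper_width: 1.0
gripper_force: 0.0
px box 226 377 116 308 seed [316.04302741 213.63889893]
centre 0.4680327773094177 -0.2789631187915802 size 0.1689501702785492 0.12991148233413696 rectang 78.0510482788086 axis deg from y toward x 14.086893 camera [ 0.43563001 -0.34769303  0.38573746]
[ 0.45316706 -0.28070015  0.22244504] [[-0.225, -0.974, -0.0], [-0.974, 0.225, 0.0], [-0.0, 0.0, -1.0]] [-14.3  13.1 -12.4  -0.  -64.5   1.4]
```

View pics/w1.png

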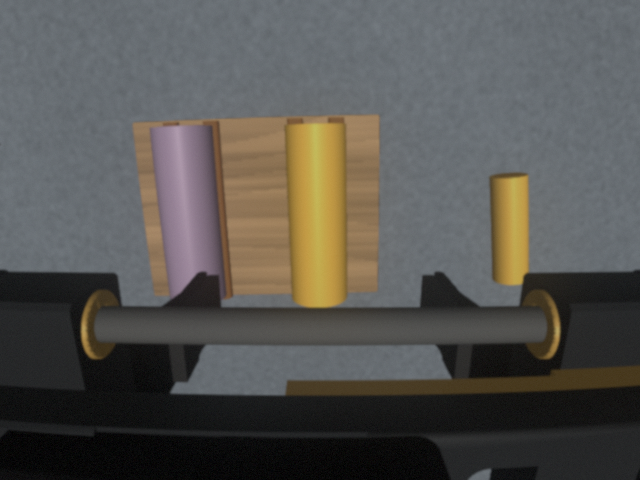

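The wrist picture shows the yellow log at columns 287–347, rows 122–305, with the purple log at column 187 and the small log at column 510. The mask took in some wood, so I'll tighten the saturation and fit edges.

Run:
```python
from m import *
im=cv2.imread("pics/w1.png"); hsv=cv2.cvtColor(im,cv2.COLOR_BGR2HSV); c=cal("wrist")
print(hsv[200,317],hsv[200,360],hsv[200,295],hsv[200,250])
m=blob(hsv,(16,155,50),(30,255,255),(317,213))
m=cv2.morphologyEx(m,cv2.MORPH_OPEN,np.ones((5,5)))
ys,xs=np.nonzero(m);print(xs.min(),xs.max(),ys.min(),ys.max())
rows=np.arange(140,290); L=np.array([[xs[ys==y].min(),xs[ys==y].max()] for y in rows])
mid=np.c_[L.mean(1),rows]; W=onz(mid,.0455,c); p=np.polyfit(W[:,1],W[:,0],1); print("x=",p,"deg",np.degrees(np.arctan(p[0])))
A=onz(np.c_[L[:,0],rows],.0455,c);B=onz(np.c_[L[:,1],rows],.0455,c);print("width",np.linalg.norm(A-B,axis=1).mean())
# ends: far rim is at row min (top edge height z~.0705 near silhouette) , near rim bottom
for z in(.0455,.0705): print(z,onz([[317,ys.min()],[319,ys.max()]],z,c).round(4).tolist())
```

```text
[ 26 144 197] [ 17 104 137] [ 20 163 169] [ 16 103 146]
287 345 124 306
x= [0.20719972 0.51226943] deg 11.706025285236644
width 0.04655007412887475
0.0455 [[0.4373, -0.3525, 0.0455], [0.4719, -0.1956, 0.0455]]
0.0705 [[0.4372, -0.3522, 0.0705], [0.4693, -0.2068, 0.0705]]
```

```bash
python3 -m handwheel '[[[0,0,0,-0.001,-0.001,0.04,0.087],[0,0,0,0,0,0.04,0.087],[0,0,0,0,0,0.04,0.087],[0,0,0,0,0,0.035,0.087],[0,0,0,0,0,0.02,0.087],[0,0,0,0,0,0.011,0.087],[0,0,0,0,0,0,0.087],[0,0,0,0,0,0,0.03],[0,0,0,0,0,0,0.03],[0,0,0,0,0,0,0.03],[0,0,0,0,0,0,0.03],[0,0,0,0,0,0,0.03]]]'
python3 -m handwheel '[[[0,0,0,0,0,0,0.03],[0,0,0,0,0,0,0.03],[0,0,0,0,0,0,0.03]]]'
```

```text
time_s: 3.25
tcp_pos: [0.4547, -0.28, 0.0371]
ee_rot: [[-0.223, -0.975, 0.001], [-0.975, 0.223, -0.0], [0.0, -0.001, -1.0]]
wrist_force: [-0.4, 0.5, -0.1]
gripper_width: 0.628
gripper_force: 0.0
time_s: 3.55
tcp_pos: [0.4559, -0.2803, 0.0371]
ee_rot: [[-0.222, -0.975, 0.003], [-0.975, 0.222, -0.001], [0.0, -0.003, -1.0]]
wrist_force: [3.1, -0.7, 1.7]
gripper_width: 0.57
gripper_force: 29.9
```

```bash
python3 -m handwheel '[[[0,0,0,0,0,-0.02,0.03],[0,0,0,0,0,-0.04,0.03],[0,0,0,0,0,-0.043,0.03],[0,0,0,-0.03,-0.002,0,0.03],[0,0,0,-0.042,-0.002,0,0.03],[0,0,0,-0.042,-0.002,0,0.03],[0,0,0,-0.042,-0.002,0,0.03],[0,0,0,-0.042,-0.002,0,0.03],[0,0,0,-0.042,-0.002,0,0.03],[0,0,0,-0.042,-0.002,0,0.03],[0,0,0,-0.034,-0.002,0,0.03],[0,0,0,0,0,0,0.03]]]'
python3 -m handwheel '[[[0,0,-1.0,0,0,0,0.03],[0,0,-1.0,0,0,0,0.03],[0,0,-1.0,0,0,0,0.03],[0,0,-1.05,0,0,0,0.03],[0,0,0,0,0,0,0.03],[0,0,0,0,0,0,0.03],[0,0,0,0,0,0,0.03]]]'
python3 - <<'E'
from m import *
for n in("scene","side"): snap(n,n+"1.png")
c=cal("side"); print(onz([[312.5,321],[334,321]],.097,c).round(4))
a=cv2.imread("pics/scene1.png")[160:290,290:430]; b=cv2.imread("pics/side1.png")[210:390,230:370]
cv2.imwrite("pics/c2.png",np.hstack([cv2.resize(a,(420,390),interpolation=2),cv2.resize(b,(304,390),interpolation=2)]))
print(r.sense()["gripper_width"])
E
```

```text
time_s: 4.75
tcp_pos: [0.5401, 0.0277, 0.138]
ee_rot: [[-0.219, -0.976, -0.003], [-0.976, 0.219, -0.0], [0.001, 0.003, -1.0]]
wrist_force: [0.9, 0.1, -3.8]
gripper_width: 0.568
gripper_force: 29.9
time_s: 5.45
tcp_pos: [0.5398, 0.0242, 0.139]
ee_rot: [[0.196, -0.981, -0.002], [-0.981, -0.196, -0.0], [-0.0, 0.002, -1.0]]
wrist_force: [0.3, -0.3, -3.1]
gripper_width: 0.569
gripper_force: 29.9
[[0.5263 0.1832 0.097 ]
 [0.4841 0.1809 0.097 ]]
0.5667061532296331
```

View pics/c2.png

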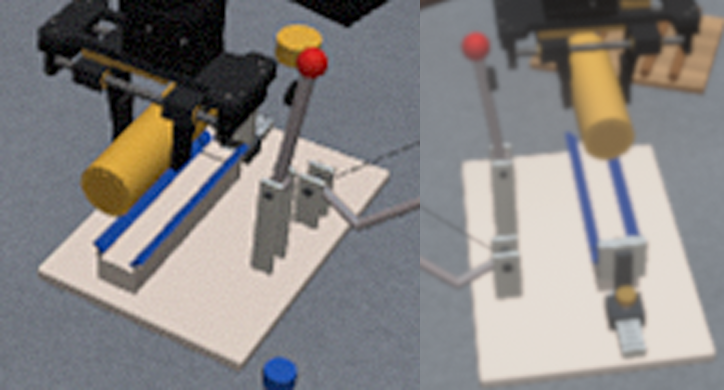

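The view shows the held log over the V, aligned with it, with the arm and bow clear. The stop plate's outer top edge is at side (312–334, 321), which puts the face at roughly y = 81 mm. I'll lower it, slowly at the end.

```bash
python3 -m handwheel '[[[0,0,0,0,0,0.02,0.03],[0,0,0,0,0,0.02,0.03],[0,0,0,0,0,0.015,0.03],[0,0,0,0,0,0.008,0.03],[0,0,0,0,0,0.003,0.03],[0,0,0,0,0,0.001,0.03],[0,0,0,0,0,0,0.03],[0,0,0,0,0,0,0.03]]]'
python3 -m handwheel '[[[0,0,0,0,0,0.001,0.03],[0,0,0,0,0,0.001,0.03],[0,0,0,0,0,0,0.03]]]'
```

```text
time_s: 6.35
tcp_pos: [0.541, 0.0247, 0.0733]
ee_rot: [[0.198, -0.98, 0.002], [-0.98, -0.198, 0.0], [-0.0, -0.002, -1.0]]
wrist_force: [-0.7, -0.1, -3.3]
gripper_width: 0.565
gripper_force: 29.9
time_s: 6.65
tcp_pos: [0.5404, 0.0245, 0.0706]
ee_rot: [[0.198, -0.98, -0.0], [-0.98, -0.198, 0.0], [-0.0, 0.0, -1.0]]
wrist_force: [0.2, -0.0, -2.8]
gripper_width: 0.567
gripper_force: 29.9
```

```bash
python3 -m handwheel '[[[0,0,0,0,0,0.001,0.03],[0,0,0,0,0,0.001,0.03],[0,0,0,0,0,0,0.03],[0,0,0,0,0,0,0.03]]]'
```

```text
time_s: 7.05
tcp_pos: [0.5404, 0.0245, 0.0685]
ee_rot: [[0.198, -0.98, -0.0], [-0.98, -0.198, -0.0], [0.0, 0.0, -1.0]]
wrist_force: [0.1, -0.1, -3.6]
gripper_width: 0.57
gripper_force: 29.9
```

```bash
python3 -m handwheel '[[[0,0,0,0,0,0.0007,0.03],[0,0,0,0,0,0.0005,0.03],[0,0,0,0,0,0,0.03],[0,0,0,0,0,0,0.03]]]'
```

```text
time_s: 7.45
tcp_pos: [0.5405, 0.0246, 0.0677]
ee_rot: [[0.198, -0.98, 0.0], [-0.98, -0.198, 0.0], [-0.0, -0.0, -1.0]]
wrist_force: [-2.4, 0.4, 0.5]
gripper_width: 0.565
gripper_force: 29.9
```

Contact: the log touches the +x flank only, about 1 mm off centre. I'll shift 1 mm toward -x and release.

```bash
python3 -m handwheel '[[[0,0,0,0,0.001,0,0.03],[0,0,0,0,0,0,0.03],[0,0,0,0,0,0,0.055],[0,0,0,0,0,0,0.06],[0,0,0,0,0,0,0.075],[0,0,0,0,0,0,0.087],[0,0,0,0,0,0,0.087],[0,0,0,0,0,-0.02,0.087],[0,0,0,0,0,-0.04,0.087],[0,0,0,0,0,-0.04,0.087],[0,0,0,0,0,0,0.087]]]'
python3 - <<'E'
from m import *
im=snap("wrist","w2.png"); print(r.sense()["tcp_pos"])
E
```

```text
time_s: 8.55
tcp_pos: [0.5434, 0.0251, 0.1735]
ee_rot: [[0.199, -0.98, 0.013], [-0.98, -0.199, 0.002], [0.0, -0.013, -1.0]]
wrist_force: [0.7, -0.5, 0.9]
gripper_width: 0.998
gripper_force: 0.0
[0.54137467 0.02483281 0.17057425]
```

View pics/w2.png

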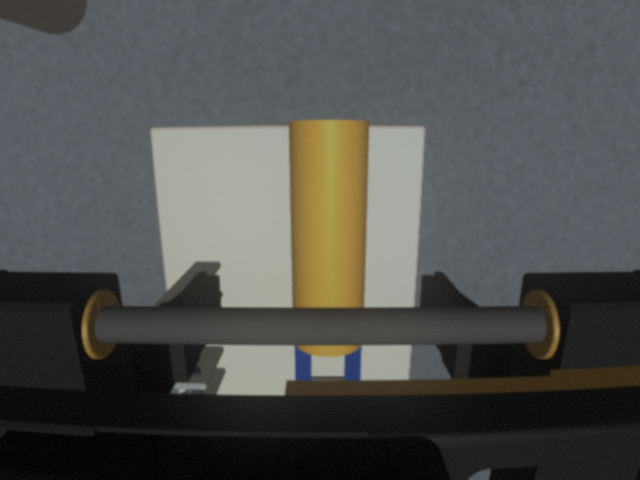

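The wrist picture shows the log lying in the V between the blue flanks, at columns 290–367, with its rear end at row 121 and front end near row 352. I'll work out its pose.

Run:
```python
from m import *
im=cv2.imread("pics/w2.png"); hsv=cv2.cvtColor(im,cv2.COLOR_BGR2HSV); c=cal("wrist")
m=blob(hsv,(16,155,50),(30,255,255),(328,213)); ys,xs=np.nonzero(m)
rows=np.arange(140,295); L=np.array([[xs[ys==y].min(),xs[ys==y].max()] for y in rows])
W=onz(np.c_[L.mean(1),rows],.075,c); p=np.polyfit(W[:,1],W[:,0],1); print("x=",p,"deg",np.degrees(np.arctan(p[0])))
E=onz([[329,121],[328,354]],.1,c); print(E, onz([[329,121]],.075,c))
o=np.array([.528,.093]);ang=np.radians(11.5);ex=np.array([np.cos(ang),np.sin(ang)]);ey=np.array([-np.sin(ang),np.cos(ang)])
for q in E: print("slicer",ex@(q[:2]-o),ey@(q[:2]-o))
```

```text
x= [-0.20880597  0.55125069] deg -11.794239896227902
[[ 0.55000044 -0.04794655  0.1       ]
 [ 0.52087859  0.09542336  0.1       ]] [[ 0.54977519 -0.04848923  0.075     ]]
slicer -0.0065414459648789735 -0.1425031925364341
slicer -0.006495309882458596 0.003794487798072696
```

```bash
python3 -m handwheel '[[[0,0,0,0.033,0.001,0,0.0],[0,0,0,0.033,0.001,0,0.0],[0,0,0,0.033,0.001,0,0.0],[0,0,1.25,0,0,0,0.0],[0,0,1.25,0,0,0,0.0],[0,0,1.25,0,0,0,0.0],[0,0,1.25,0,0,0,0.0],[0,0,1.25,0,0,0,0.0],[0,0,1.25,0,0,0,0.0],[0,0,1.25,0,0,0,0.0],[0,0,1.25,0,0,0,0.0],[0,0,1.25,0,0,0,0.0]]]'
python3 -m handwheel '[[[0,0,1.25,0,0,0,0.0],[0,0,1.25,0,0,0,0.0],[0,0,1.25,0,0,0,0.0],[0,0,0,0,0,0,0.0],[0,0,0,0,0,0,0.0]]]'
```

```text
time_s: 9.8
tcp_pos: [0.5553, -0.0733, 0.1659]
ee_rot: [[-0.833, -0.553, -0.003], [-0.553, 0.833, -0.0], [0.002, 0.001, -1.0]]
wrist_force: [0.6, -0.3, 0.4]
gripper_width: 0.031
gripper_force: 0.0
time_s: 10.3
tcp_pos: [0.5557, -0.0734, 0.1665]
ee_rot: [[-0.98, -0.201, -0.002], [-0.201, 0.98, -0.0], [0.002, 0.0, -1.0]]
wrist_force: [-1.0, -0.1, 0.7]
gripper_width: 0.005
gripper_force: 0.0
```

```bash
python3 -m handwheel '[[[0,0,0,0,0,0.04,0.0],[0,0,0,0,0,0.035,0.0],[0,0,0,0,0,0.02,0.0],[0,0,0,0,0,0.003,0.0],[0,0,0,0,0,0,0.0],[0,0,0,0,0,0,0.0]]]'
python3 -m handwheel '[[[0,0,0,0,0.003,0,0.0],[0,0,0,0,0.002,0,0.0],[0,0,0,0,0.002,0,0.0],[0,0,0,0,0,0,0.0]]]'
```

```text
time_s: 10.9
tcp_pos: [0.5573, -0.0733, 0.0706]
ee_rot: [[-0.98, -0.199, 0.003], [-0.199, 0.98, 0.0], [-0.003, -0.0, -1.0]]
wrist_force: [0.4, 0.2, -0.2]
gripper_width: 0.009
gripper_force: 0.0
time_s: 11.3
tcp_pos: [0.5549, -0.0661, 0.0698]
ee_rot: [[-0.98, -0.199, 0.001], [-0.199, 0.98, 0.0], [-0.001, -0.0, -1.0]]
wrist_force: [0.2, 0.5, 0.1]
gripper_width: 0.005
gripper_force: 0.0
```

```bash
python3 -m handwheel '[[[0,0,0,0,0.002,0,0.0],[0,0,0,0,0.002,0,0.0],[0,0,0,0,0.002,0,0.0],[0,0,0,0,0.002,0,0.0]]]'
python3 -m handwheel '[[[0,0,0,0,0.002,0,0.0],[0,0,0,0,0.002,0,0.0],[0,0,0,0,0.002,0,0.0],[0,0,0,0,0.002,0,0.0]]]'
```

```text
time_s: 11.7
tcp_pos: [0.5532, -0.059, 0.0694]
ee_rot: [[-0.98, -0.198, -0.0], [-0.198, 0.98, -0.001], [0.0, -0.001, -1.0]]
wrist_force: [0.6, -2.6, -1.1]
gripper_width: 0.003
gripper_force: 1.6
time_s: 12.1
tcp_pos: [0.5516, -0.0507, 0.0694]
ee_rot: [[-0.98, -0.198, -0.0], [-0.198, 0.98, -0.0], [0.0, -0.0, -1.0]]
wrist_force: [0.7, -4.0, -0.7]
gripper_width: 0.004
gripper_force: 1.7
```

```bash
python3 -m handwheel '[[[0,0,0,0,0.003,0,0.0],[0,0,0,0,0.004,0,0.0],[0,0,0,0,0.004,0,0.0],[0,0,0,0,0.004,0,0.0],[0,0,0,0,0.004,0,0.0],[0,0,0,0,0.004,0,0.0],[0,0,0,0,0.004,0,0.0],[0,0,0,0,0.004,0,0.0],[0,0,0,0,0.004,0,0.0],[0,0,0,0,0.003,0,0.0],[0,0,0,0,0.002,0,0.0]]]'
python3 - <<'E'
from m import *
snap("scene","s3.png");snap("side","d3.png")
a=cv2.imread("pics/scene3.png") if 0 else cv2.imread("pics/s3.png")[160:290,290:430]; b=cv2.imread("pics/d3.png")[210:390,230:370]
cv2.imwrite("pics/c3.png",np.hstack([cv2.resize(a,(420,390),interpolation=2),cv2.resize(b,(304,390),interpolation=2)]))
E
```

```text
time_s: 13.2
tcp_pos: [0.5436, -0.0113, 0.0693]
ee_rot: [[-0.98, -0.198, -0.0], [-0.198, 0.98, -0.0], [0.0, 0.0, -1.0]]
wrist_force: [0.7, -3.9, -0.1]
gripper_width: 0.007
gripper_force: 1.8
```

View pics/c3.png

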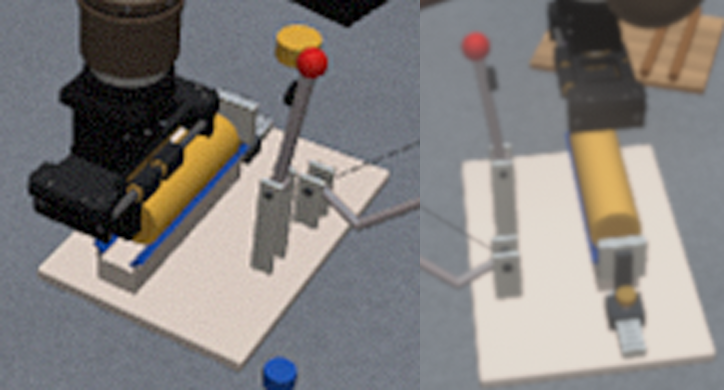

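The log lies along the V and the finger is pushing its rear end at about 4 N. Its front is still short of the plate (side crop, near (620,235)). I'll go on more slowly.

```bash
python3 -m handwheel '[[[0,0,0,0,0.002,0,0.0],[0,0,0,0,0.002,0,0.0],[0,0,0,0,0.002,0,0.0],[0,0,0,0,0.002,0,0.0],[0,0,0,0,0.002,0,0.0],[0,0,0,0,0.001,0,0.0],[0,0,0,0,0.001,0,0.0]]]'
python3 -m handwheel '[[[0,0,0,0,0.001,0,0.0],[0,0,0,0,0.001,0,0.0],[0,0,0,0,0.001,0,0.0],[0,0,0,0,0.001,0,0.0]]]'
```

```text
time_s: 14.0
tcp_pos: [0.5412, 0.0003, 0.0693]
ee_rot: [[-0.98, -0.198, -0.0], [-0.198, 0.98, -0.0], [0.0, 0.0, -1.0]]
wrist_force: [1.4, -3.1, 0.4]
gripper_width: 0.003
gripper_force: 1.7
time_s: 14.4
tcp_pos: [0.5405, 0.0042, 0.0694]
ee_rot: [[-0.98, -0.198, -0.0], [-0.198, 0.98, -0.0], [0.0, -0.0, -1.0]]
wrist_force: [-0.1, -2.9, 0.5]
gripper_width: 0.003
gripper_force: 1.7
```

```bash
python3 -m handwheel '[[[0,0,0,0,0.001,0,0.0],[0,0,0,0,0.001,0,0.0],[0,0,0,0,0.001,0,0.0]]]' | grep -E "tcp|wrist"
```

```text
tcp_pos: [0.5399, 0.0072, 0.0693]
wrist_force: [0.9, -3.2, 0.3]
```

```bash
python3 -m handwheel '[[[0,0,0,0,0.001,0,0.0],[0,0,0,0,0.001,0,0.0]]]' | grep -E "tcp|wrist"
```

```text
tcp_pos: [0.5395, 0.0091, 0.0693]
wrist_force: [1.1, -3.9, -0.0]
```

```bash
python3 -m handwheel '[[[0,0,0,0,0.001,0,0.0],[0,0,0,0,0.001,0,0.0]]]' | grep -E "tcp|wrist"
```

```text
tcp_pos: [0.5391, 0.0111, 0.0694]
wrist_force: [0.5, -3.5, -0.3]
```

```bash
python3 -m handwheel '[[[0,0,0,0,0.001,0,0.0],[0,0,0,0,0.001,0,0.0]]]' | grep -E "tcp|wrist"
```

```text
tcp_pos: [0.5387, 0.013, 0.0693]
wrist_force: [0.4, -3.3, -1.1]
```

```bash
python3 -m handwheel '[[[0,0,0,0,0.0007,0,0.0],[0,0,0,0,0.0007,0,0.0]]]' | grep -E "tcp|wrist"
```

```text
tcp_pos: [0.5384, 0.0144, 0.0694]
wrist_force: [0.6, -3.4, 0.1]
```

```bash
python3 -m handwheel '[[[0,0,0,0,0.0007,0,0.0],[0,0,0,0,0.0007,0,0.0]]]' | grep -E "tcp|wrist"
```

```text
tcp_pos: [0.5382, 0.0157, 0.0694]
wrist_force: [0.1, -3.5, 0.5]
```

```bash
python3 -m handwheel '[[[0,0,0,0,0.0007,0,0.0],[0,0,0,0,0.0007,0,0.0],[0,0,0,0,0.0007,0,0.0]]]' | grep -E "tcp|wrist"
```

```text
tcp_pos: [0.5377, 0.0178, 0.0694]
wrist_force: [1.0, -1.9, 0.0]
```

```bash
python3 -m handwheel '[[[0,0,0,0,0.0007,0,0.0],[0,0,0,0,0.0007,0,0.0]]]' | grep -E "tcp|wrist"
```

```text
tcp_pos: [0.5376, 0.0181, 0.0695]
wrist_force: [2.0, -10.6, -0.4]
```

The push force rose to about 11 N with the log against the stop. I'll hold briefly, then back off.

```bash
python3 -m handwheel '[[[0,0,0,0,0,0,0.0],[0,0,0,0,0,0,0.0],[0,0,0,0,0,0,0.0]]]' | grep -E "time|tcp|wrist"
```

```text
time_s: 16.5
tcp_pos: [0.5376, 0.018, 0.0694]
wrist_force: [2.3, -8.2, -0.7]
```

```bash
python3 -m handwheel '[[[0,0,0,0,-0.003,0,0.0],[0,0,0,0,-0.012,0,0.0],[0,0,0,0,-0.01,0,0.0],[0,0,0,0,0,-0.03,0.0],[0,0,0,0,0,-0.045,0.0],[0,0,0,0,0,-0.045,0.0],[0,0,0,0,0,-0.045,0.0],[0,0,0,0,0,-0.045,0.0],[0,0,0,0,0,-0.03,0.0],[0,0,0,0,0,0,0.0],[0,0,0,0,0,0,0.0]]]'
python3 -m handwheel '[[[0,0,0,-0.038,0.021,0,0.0],[0,0,0,-0.038,0.021,0,0.0],[0,0,0,-0.038,0.021,0,0.0],[0,0,0,-0.038,0.02,0,0.0],[0,0,0,0,0,0,0.0],[0,0,0,0,0,0,0.0],[0,0,0,0,0,0,0.0]]]'
python3 - <<'E'
from m import *
S={}
for n,ball in(("scene",(394,181)),("side",(256,231))):
    snap(n,n+"4.png"); hsv=cv2.cvtColor(cv2.imread(f"pics/{n}4.png"),cv2.COLOR_BGR2HSV); c=cal(n)
    rb=blob(hsv,(0,110,60),(8,255,255),ball); q=cv2.moments(rb,True); S[n]=((q["m10"]/q["m00"],q["m01"]/q["m00"]),c); print(S[n][0],q["m00"])
print(tri(*S["scene"],*S["side"]))
a=cv2.imread("pics/scene4.png")[150:290,290:430]; b=cv2.imread("pics/side4.png")[210:390,230:370]
cv2.imwrite("pics/c4.png",np.hstack([cv2.resize(a,(390,390),interpolation=2),cv2.resize(b,(304,390),interpolation=2)]))
E
```

```text
time_s: 17.6
tcp_pos: [0.5424, -0.0055, 0.3097]
ee_rot: [[-0.98, -0.198, 0.001], [-0.198, 0.98, 0.001], [-0.001, 0.001, -1.0]]
wrist_force: [-0.2, 1.0, 0.0]
gripper_width: 0.002
gripper_force: 0.0
time_s: 18.3
tcp_pos: [0.6742, 0.1053, 0.3084]
ee_rot: [[-0.98, -0.198, -0.002], [-0.198, 0.98, -0.001], [0.002, -0.0, -1.0]]
wrist_force: [0.4, -0.3, -0.2]
gripper_width: 0.004
gripper_force: 0.0
(393.62666666666667, 180.52) 75.0
(255.3139534883721, 230.38372093023256) 86.0
(array([0.64269387, 0.09872098, 0.24987667]), np.float64(0.0018536591435948798))
```

View pics/c4.png

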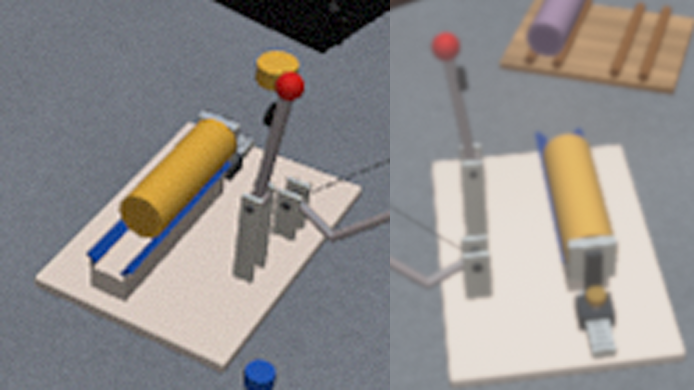

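The crop shows the log in the V against the stop plate (side crop, near (592,245)) and the ball unchanged. I'll lower the fingers behind the ball and sweep it over.

```bash
python3 -m handwheel '[[[0,0,0,-0.003,0,0.03,0.0],[0,0,0,0,0,0.03,0.0],[0,0,0,0,0,0.016,0.0],[0,0,0,0,0,0,0.0],[0,0,0,0.005,0,0,0.0],[0,0,0,0.005,0,0,0.0],[0,0,0,0.005,0,0,0.0],[0,0,0,0.005,0,0,0.0]]]'
python3 -m handwheel '[[[0,0,0,0.006,0,0,0.0],[0,0,0,0.006,0,0,0.0],[0,0,0,0.006,0,0,0.0],[0,0,0,0.006,0,0,0.0],[0,0,0,0.006,0,0,0.0],[0,0,0,0.006,0,0,0.0]]]'
```

```text
time_s: 19.2
tcp_pos: [0.6587, 0.1027, 0.2352]
ee_rot: [[-0.98, -0.198, 0.004], [-0.198, 0.98, 0.001], [-0.004, 0.0, -1.0]]
wrist_force: [0.5, -0.2, 0.3]
gripper_width: 0.007
gripper_force: 0.6
time_s: 19.8
tcp_pos: [0.6223, 0.0954, 0.2329]
ee_rot: [[-0.98, -0.198, -0.001], [-0.198, 0.98, -0.0], [0.001, 0.0, -1.0]]
wrist_force: [-0.1, 0.0, -0.7]
gripper_width: 0.003
gripper_force: 0.4
```

```bash
cat > ball.py <<'E'
from m import *
S={}
o=np.array([.528,.093]);a=np.radians(11.5);ex=np.array([np.cos(a),np.sin(a)]);ey=np.array([-np.sin(a),np.cos(a)])
for n in("scene","side"):
    im=cams.capture(n); hsv=cv2.cvtColor(im,cv2.COLOR_RGB2HSV); c=cal(n)
    m=cv2.inRange(hsv,np.array((0,110,60)),np.array((8,255,255))); k,l,st,ce=cv2.connectedComponentsWithStats(m)
    z=proj([[.6,.1,.2]],c)[0]; I=[i for i in range(1,k) if st[i,4]>12 and np.hypot(*(ce[i]-z))<120]
    print(n,[(ce[i].round(1).tolist(),int(st[i,4])) for i in I])
    if I: S[n]=(ce[max(I,key=lambda i:st[i,4])],c)
if len(S)==2:
    P,e=tri(*S["scene"],*S["side"]); print(P,e,"slicer",ex@(P[:2]-o),ey@(P[:2]-o),"theta",np.arctan2(P[2]-.112,.1-ex@(P[:2]-o)))
E
python3 ball.py
```

```text
scene [([376.1, 178.5], 13)]
side [([279.1, 232.2], 62)]
[0.59802001 0.08746218 0.23972036] 0.002227867245697668 slicer 0.06751026808145054 -0.019386395036137476 theta 1.321697910194177
```

```bash
python3 -m handwheel '[[[0,0,0,0.006,0,0,0.0],[0,0,0,0.006,0,0,0.0],[0,0,0,0.006,0,0,0.0],[0,0,0,0.006,0,0,0.0],[0,0,0,0.006,0,0,0.0],[0,0,0,0.004,0,0,0.0],[0,0,0,0,0,0,0.0],[0,0,0,0,0,0,0.0]]]'; python3 ball.py
python3 -m handwheel '[[[0,0,0,0,0,0,0.0],[0,0,0,0,0,0,0.0],[0,0,0,0,0,0,0.0],[0,0,0,0,0,0,0.0],[0,0,0,0,0,0,0.0],[0,0,0,0,0,0,0.0],[0,0,0,0,0,0,0.0],[0,0,0,0,0,0,0.0],[0,0,0,0,0,0,0.0],[0,0,0,0,0,0,0.0]]]'; python3 ball.py
```

```text
time_s: 20.7
tcp_pos: [0.5897, 0.0888, 0.2335]
ee_rot: [[-0.98, -0.198, 0.0], [-0.198, 0.98, 0.0], [-0.0, -0.0, -1.0]]
wrist_force: [-0.7, 1.0, -0.6]
gripper_width: 0.003
gripper_force: 0.0
scene [([362.9, 175.8], 56)]
side [([298.6, 234.4], 131)]
[0.56029187 0.08214923 0.23220398] 0.0023600251369241022 slicer 0.029480304925400193 -0.01707089861957007 theta 1.0402382667105452
time_s: 21.8
tcp_pos: [0.5897, 0.0888, 0.2333]
ee_rot: [[-0.98, -0.198, -0.0], [-0.198, 0.98, -0.0], [0.0, -0.0, -1.0]]
wrist_force: [-0.1, 0.5, -0.7]
gripper_width: 0.009
gripper_force: 0.0
scene [([349.2, 180.9], 61)]
side [([318.3, 246.4], 113)]
[0.52129916 0.0758227  0.2004713 ] 0.002609068779885976 slicer -0.00999091785681343 -0.015496527740669022 theta 0.6773883330539321
```

It is sinking by itself. I'll raise the fingers clear and let it settle.

```bash
python3 -m handwheel '[[[0,0,0,0,0,-0.03,0.0],[0,0,0,0,0,-0.04,0.0],[0,0,0,0,0,-0.04,0.0],[0,0,0,0,0,0,0.0],[0,0,0,0,0,0,0.0],[0,0,0,0,0,0,0.0],[0,0,0,0,0,0,0.0],[0,0,0,0,0,0,0.0],[0,0,0,0,0,0,0.0],[0,0,0,0,0,0,0.0],[0,0,0,0,0,0,0.0],[0,0,0,0,0,0,0.0]]]'; python3 ball.py
python3 -m handwheel '[[[0,0,0,0,0,0,0.0],[0,0,0,0,0,0,0.0],[0,0,0,0,0,0,0.0],[0,0,0,0,0,0,0.0],[0,0,0,0,0,0,0.0],[0,0,0,0,0,0,0.0],[0,0,0,0,0,0,0.0],[0,0,0,0,0,0,0.0],[0,0,0,0,0,0,0.0],[0,0,0,0,0,0,0.0]]]' >/dev/null
python3 -m handwheel '[[[0,0,0,0,0,0,0.0],[0,0,0,0,0,0,0.0],[0,0,0,0,0,0,0.0],[0,0,0,0,0,0,0.0],[0,0,0,0,0,0,0.0],[0,0,0,0,0,0,0.0],[0,0,0,0,0,0,0.0],[0,0,0,0,0,0,0.0],[0,0,0,0,0,0,0.0],[0,0,0,0,0,0,0.0]]]' |head -2; python3 ball.py
python3 - <<'E'
from m import *
snap("scene","s5.png");snap("side","d5.png")
a=cv2.imread("pics/s5.png")[150:290,290:430]; b=cv2.imread("pics/d5.png")[210:390,230:370]
cv2.imwrite("pics/c5.png",np.hstack([cv2.resize(a,(390,390),interpolation=2),cv2.resize(b,(304,390),interpolation=2)]))
E
```

```text
time_s: 23.1
tcp_pos: [0.5897, 0.0888, 0.3433]
ee_rot: [[-0.98, -0.198, -0.0], [-0.198, 0.98, -0.0], [0.0, -0.0, -1.0]]
wrist_force: [-0.3, 0.3, 0.2]
gripper_width: 0.007
gripper_force: 0.0
scene [([337.5, 203.1], 49)]
side [([331.7, 278.2], 78)]
[0.49119088 0.06804326 0.11411104] 0.0007704222102982259 slicer -0.04104574069810454 -0.01711716489199631 theta 0.014965944756461614
time_s: 25.2
tcp_pos: [0.5897, 0.0888, 0.3433]
scene [([337.4, 203.1], 48)]
side [([331.7, 278.2], 78)]
[0.491094   0.06798963 0.11414531] 0.0005424576337428778 slicer -0.04115136519619576 -0.01715041086772316 theta 0.015197451826266924
```

View pics/c5.png

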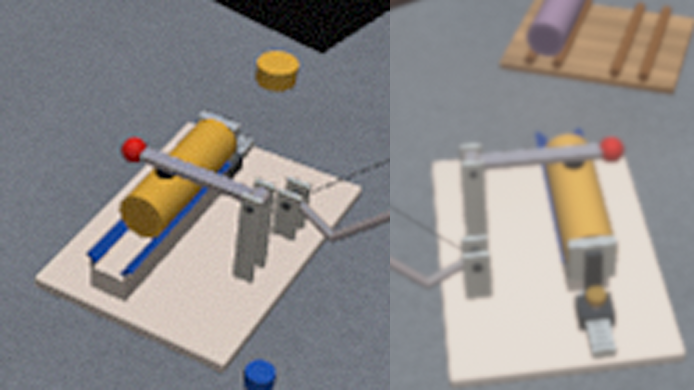

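The hold-down arm rests level on the log (ball at scene (337,203), hinge about 0.015 rad). The log is still against the stop plate, and the gripper is well clear, so I'll hand in.

```bash
python3 -c "
from station import r
print(r.finish_job())"
```

```text
the job is handed in; nothing more can be done
None
```

I handed the job in at about 25 s of the 67 s allowed; no verdict came back. In the last pictures the yellow log lies in the V against the stop, and the hold-down pad rests on it at about 0.015 rad. The peak push reading was about 11 N and the gripper is clear. Nothing touched the bystanders.

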